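Lay the tall carton down on the windowsill mat

TASK

The window opens inwards and would catch the tall orange carton, so lay it down: with the carton still standing, first push the silver hair clip off the white-outlined rectangle on the green mat until it lies well clear of the outline, then push the carton near its top so that it topples onto the mat and comes to rest flat, wholly inside the outline. Only push with the fingers: do not lift or carry the clip or the carton, and leave everything else on the sill where it stands.

Things in the scene. Friction and masses are not known exactly. Their poses are not given: they have to be found in the camera images.
- mat: green mat, 240 x 150 x 2 mm, fixed to the sill. Origin under its centre on the sill surface; x along the 240 mm side, y along the 150 mm side. A white outline (line 5 mm wide) is printed on it, 170 mm (x) by 120 mm (y) measured over the outside of the line, centred on the mat; 'inside the outline' means within that outer edge. The carton stands across the -x end of the outline.
- carton: orange carton with a white band, 36 (its x) x 50 (its y) x 130 (its z) mm, about 160 g, evenly filled, standing loose on the mat. Origin at the centre of its foot. At the start its own x points roughly along the mat's +x, over the rectangle; toppled that way it turns about the foot edge 18 mm in front of its origin and lies from that edge 130 mm onwards, hardly sliding.
- carton_top (a point): centre of the carton's top face, 130 mm from its foot
- clip: silver aluminium hair clip lying loose on the mat inside the outline, 64 (its x) x 10 (its y) x about 12 mm high, 25 g. Origin at the centre of its underside.
- clip_a (a point): one end of the clip (its +x end), on its long centre line, 3 mm above its underside
- clip_b (a point): the other end of the clip (its -x end), likewise
- tumbler: green glass tumbler, 70 mm across, 85 mm high, standing beyond the mat's +x end. Origin at the centre of its foot.
- pot: round white ceramic pot with a blue lid, 84 mm across, 56 mm high, standing about 200 mm to one side of the mat's centre (along the mat's +y or -y). Origin at the centre of its foot.
- comb: black comb lying flat, 170 (its x) x 30 (y) x 5 mm, about 200 mm to the other side of the mat's centre, roughly parallel to the mat's x. Origin at the centre of its underside.
- bin: white swing-lid bin, 154 x 174 mm, about 225 mm high, at the right-hand end of the sill. Origin at the centre of its foot.
- bottle: amber bottle, 60 mm across, 170 mm high, at the left. Origin at the centre of its foot.
- beaker: blue toothbrush beaker, 72 mm across, 90 mm high, brushes standing up to 180 mm, at the left. Origin at the centre of its foot.

How it is judged:
By the outcome, as a careful person would: the job done as asked, in the order asked, and still so for the second after the job is handed in, with the robot touching nothing.
It also fails if it takes over 56 s, if anything falls off the work surface, if the arm or the gripper's body presses on something with over 40 N, if the wrist force passes 120 N, or if a joint passes its speed limit or range.

ROBOT

A 6-joint arm with a two-finger parallel gripper is mounted at the origin on the work surface. World frame = base frame: x ahead of the robot, y to its left, z up, the work surface at z = 0. Lengths are in m, angles in rad, forces in N, time in s.
With the tool pointing down it reaches from about 0.3 to 0.825 m from the base axis. Payload 5.4 kg.
Tool frame: the origin (TCP) lies between the finger pads; the fingertips stand 25 mm ahead of it and the grasp point (between the pads) lies 6 mm ahead of it; z points along the fingers, y is the direction in which the jaws open and shut (so a half turn about z gives the same grasp; the last joint's range is limited). The gripper opens to 92 mm and grips with 3 to 60 N. Pads are 20 mm wide; open, the fingers measure 128 mm over their backs; the gripper's body (75 mm by 189 mm) begins 69 mm behind the grasp point.
Start: joints at [-1.387, 0.158, 1.597, -0, 1.386, -0.21], TCP at [0.221, -0.531, 0.21] pointing down, gripper open.
Joint ranges: [-2.91, 2.91], [-0.94, 2.29], [0.18, 2.7], [-1.29, 4.43], [0.17, 2.64], [-3, 3]. Speed limits (rad/s): [2.57, 2.57, 3.14, 3.14, 3.14, 3.14].

INTERFACE

Orientations are given as [roll, pitch, yaw] about the fixed x, y, z axes, in that order (R = Rz(yaw) Ry(pitch) Rx(roll)).
In Python, from bench import monitor, cams, r gives the robot as it stands.
- The arm moves only by the tool carry_out, never from a script. Its argument "commands" is a list of rows, each a list of 7 numbers: the shift along the tool's x, y, z in m, then the turn, a rotation vector about the tool's x, y, z in rad, then the closure, from 0 (fully open) to 1 (shut). A call has exactly 10 rows; each row shifts and turns the pose as measured when the row begins, along the tool's axes as they then stand; what a row does not reach is not made up. A row lasts 1/12 s, in which the tool goes at most 41.7 mm and 7.16 degrees, less where a joint would pass 70% of its speed; a pose out of reach is approached as far as the arm can. A call is refused whole if a number of a shift passes 0.0417 or a number of a turn 0.125, either way. A call with a gripper value outside its range is refused whole. The fingers move at their own pace and stop on an object; "squeeze" is the grip in N (left out, the last holds). Time passes only in rows, so rows that do not move let the fingers close, or fill a call up. It gives the time, the measured TCP pose, the force and the opening at its end, in the units of the state.
- monitor.state(): the state, without advancing time (a new reading comes with each control period).
- cams.capture(name): name is "scene" or "top" or "wrist"; returns a dict with "color" (420x560x3 uint8, red, green, blue), "vertical_fov" (degrees; the focal length in pixels is half the picture's height over the tangent of half this angle, whatever the lens; pixels are square), "cx", "cy" (the principal point, pixels), "camera_from_world" (4x4, takes a point from world to camera coordinates). Camera axes: x right, y up, looking along -z (the intrinsics and any distortion apply to the point x, -y, -z); pixel columns grow to the right and rows downward; lengths in m; the calibration is good to about 2 mm. A picture is of the moment at which its call begins. There is no depth.
- r.finish_job(): hands the job in, once; it reports no verdict.
Trained networks look in a picture, given as the dict that the camera call returned (one of the last four; its "shot" number tells which), for a name from the list of things; names that differ only in an ending like _2 or _b are one class to them, and where a whole thing is asked for, a point or a joint stands for the part that bears it (a point fixed in the world has none). Each returns a list of dicts, best first, with "conf" (0 to 1); they miss things now and then, are a little off and sometimes report something else, mostly with a low value. They report only what shows in the picture. A call takes as long as a camera call.
- cams.silhouettes(picture, thing): "region" (420x560 bool, what is visible of it) and "xy" ([column, row] in pixels, amid what is visible of it).
- cams.landmark_of(picture, thing): "xy" ([column, row] in pixels: a listed point, or the origin of a listed thing).
The state is a dict: "time": time; "joint_positions": joint angles; "joint_velocities": joint speeds; "joint_torque": joint torques, N m; "eef_pos": TCP position; "ee_rot": TCP orientation; "force": force on the tool from outside, world axes, zero at the start; "ft_torque": the same for the moment, N m; "gripper_width": opening from 0.0 (shut) to 1.0 (fully open).
Only numpy, scipy, OpenCV 4.12 (cv2) and the standard library are available. Lean on these libraries where they do the work, as an engineer would, in place of code of your own. Each camera call takes 0.05 s, during which the arm holds its last target. There are 200 camera calls.

## Working session

There is one attempt and no reset: what is moved stays moved. The work goes in short steps, Python scripts to look and compute and a tool call to move; the robot and the scene stay as the last step left them, time stands still between calls to the robot, and variables do not carry over. Pictures are saved under pics/ and viewed, about 8 in all and at most 12, crops included, and the job is handed in when it is done.

Besides the shell and the picture viewer there is one more tool, called as a command line: name --pt "numbers of a row" for each row, then --argument value for the rest. carry_out: Moves the arm, as the interface text tells. Its arguments: {"type":"object","properties":{"commands":{"type":"array"},"squeeze":{"type":"number"}},"required":["commands"]}

```bash
mkdir -p pics; ls; cat > h.py <<'E'
import numpy as np, cv2
from bench import monitor, cams, r
def K(p):
    f=p["color"].shape[0]/2/np.tan(np.radians(p["vertical_fov"])/2); return f,p["cx"],p["cy"]
def ray(p,xy):
    f,cx,cy=K(p); T=np.array(p["camera_from_world"]); R=T[:3,:3]
    d=R.T@np.array([(xy[0]-cx)/f,-(xy[1]-cy)/f,-1]); return -R.T@T[:3,3],d
def onz(p,xy,z):
    o,d=ray(p,xy); return o+d*(z-o[2])/d[2]
def proj(p,X):
    f,cx,cy=K(p); c=np.array(p["camera_from_world"])@np.append(X,1); return np.array([cx-f*c[0]/c[2],cy+f*c[1]/c[2]])
def save(p,n): cv2.imwrite(n,p["color"][:,:,::-1])
E
python3 - <<'E'
from h import *
print(monitor.state())
for n in ["top","scene"]:
    p=cams.capture(n); save(p,f"pics/{n}1.png"); print(n,p.keys(),p.get("distortion"),onz(p,(280,210),0).round(3))
    for t,z in [("mat",0),("carton",0),("carton_top",.132),("clip_a",.005),("clip_b",.005),("clip",.002),("tumbler",0),("pot",0),("comb",0)]:
        for d in cams.landmark_of(p,t)[:2]: print(t,np.round(d["xy"],1),round(d["conf"],2),onz(p,d["xy"],z).round(3))
E
```

```text
pics
{'time': 0.0, 'joint_positions': array([-1.38710412e+00,  1.59046292e-01,  1.59820821e+00,  3.54181670e-06,
        1.38619554e+00, -2.10078033e-01]), 'joint_velocities': array([ 0.00138253,  0.00116718,  0.00078799,  0.00075676, -0.00013334,
       -0.00155961]), 'joint_torque': array([ 7.92708615e-04, -3.85568333e+01, -3.22109020e+01,  7.02412846e-02,
        3.79082677e-02, -1.58012449e-04]), 'eef_pos': array([ 0.22048819, -0.53036832,  0.20883251]), 'ee_rot': array([-3.13977683e+00, -3.90736523e-04,  3.93769230e-01]), 'force': array([0.47467128, 0.01025829, 0.01813878]), 'ft_torque': array([-0.00242976, -0.02268316, -0.00854021]), 'gripper_width': 0.9991956633907296}
top dict_keys(['color', 'vertical_fov', 'cx', 'cy', 'camera_from_world', 'shot']) None [ 0.592 -0.044  0.   ]
mat [250.  212.2] 0.93 [0.584 0.06  0.   ]
carton [229.3 205. ] 0.62 [0.609 0.133 0.   ]
carton [265.6 216.1] 0.56 [0.57  0.006 0.   ]
carton_top [225.4 200.8] 0.73 [0.609 0.133 0.132]
clip_a [257.2 210. ] 0.62 [0.591 0.035 0.005]
clip_a [270.9 218.7] 0.55 [ 0.561 -0.012  0.005]
clip_b [257.2 210. ] 0.62
[... 360 characters left out ...]
ra_from_world', 'shot']) None [0.54  0.037 0.   ]
mat [294.3 213.1] 0.93 [0.583 0.048 0.   ]
mat [336. 263.] 0.26 [ 0.765 -0.044  0.   ]
carton [315.2 195.6] 0.91 [0.606 0.138 0.   ]
carton_top [317.8 166.5] 0.75 [0.607 0.138 0.132]
carton_top [277.  227.1] 0.71 [ 0.612 -0.099  0.132]
clip_a [287. 223.] 0.65 [0.583 0.003 0.005]
clip_a [274.4 227.8] 0.59 [ 0.56  -0.029  0.005]
clip_b [287. 223.] 0.65 [0.583 0.003 0.005]
clip_b [274.4 227.8] 0.59 [ 0.56  -0.029  0.005]
clip [287. 223.] 0.65 [0.582 0.005 0.002]
clip [274.4 227.8] 0.59 [ 0.559 -0.028  0.002]
tumbler [253.8 261.7] 0.95 [ 0.566 -0.153  0.   ]
pot [335.2 263.8] 0.59 [ 0.765 -0.048  0.   ]
comb [249.5 175.3] 0.59 [0.388 0.109 0.   ]
```

```bash
python3 - <<'E'
import cv2,numpy as np
a=cv2.imread("pics/top1.png")[110:310,150:410];b=cv2.imread("pics/scene1.png")[110:310,170:430]
cv2.imwrite("pics/c1.png",cv2.resize(a,None,fx=3,fy=3,interpolation=2));cv2.imwrite("pics/c2.png",cv2.resize(b,None,fx=3,fy=3,interpolation=2))
E
```

```text
(no output)
```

View pics/c1.png

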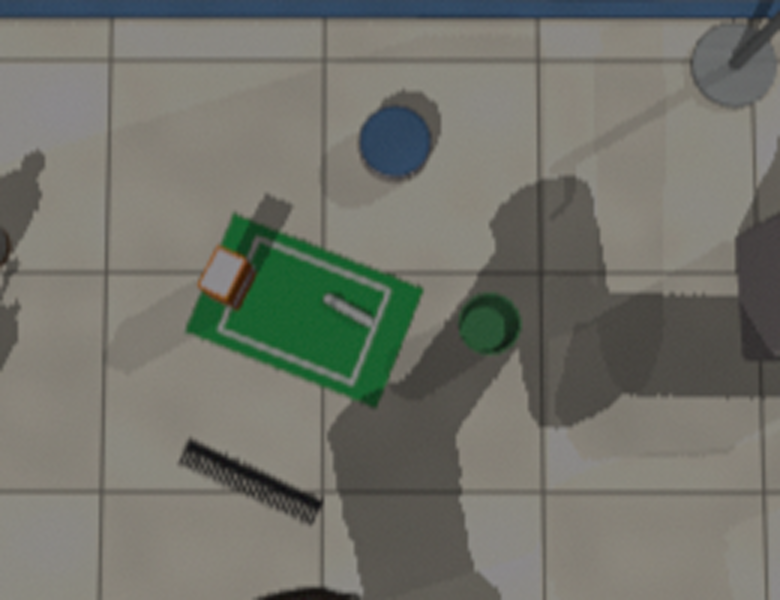

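View pics/c2.png

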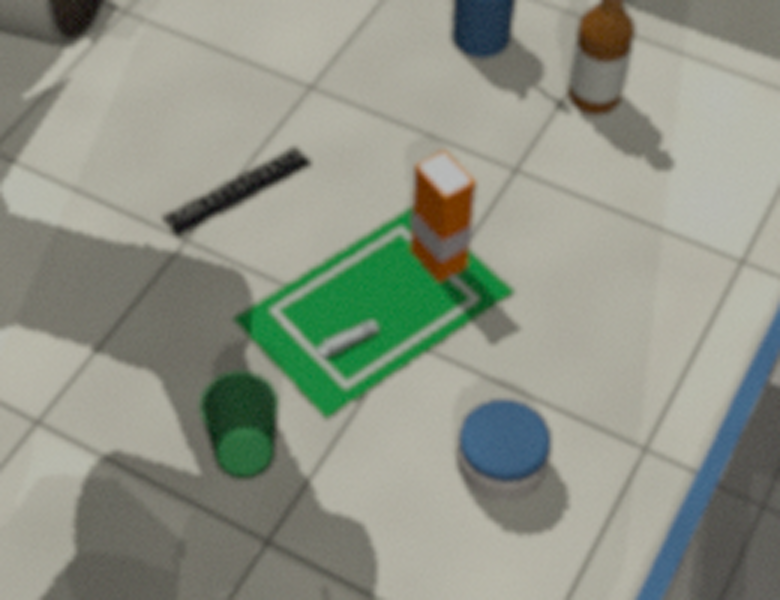

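Both pictures show the green mat with its +x end towards the tumbler. In the top crop the carton stands at about (225,275), the clip runs from (328,299) to (374,322) near the +x end and the pot side, the pot is at (395,142) and the comb at (250,480). Next I'll measure the mat.

```bash
cat >> h.py <<'E'
def matpose(p):
    """mat pose (centre, yaw) from its silhouette: fit of the 240x150 rectangle corners"""
    m=cams.silhouettes(p,"mat")[0]["region"].astype(np.uint8)
    h=cv2.convexHull(cv2.findContours(m,0,1)[0][0] if 0 else np.argwhere(m)[:,::-1].astype(np.int32))
    W=np.array([onz(p,q,.002)[:2] for q in h[:,0]])
    c,s,a=cv2.minAreaRect((W*1000).astype(np.float32)); return np.array(c)/1000,s,a
def white(p,lo=110):
    im=p["color"].astype(int); return ((im.min(2)>lo)).astype(np.uint8)
E
python3 - <<'E'
from h import *
for n in ["top","scene"]:
    p=cams.capture(n); print(n,matpose(p))
    T=np.array(p["camera_from_world"]); print((-T[:3,:3].T@T[:3,3]).round(3),K(p))
p=cams.capture("wrist");T=np.array(p["camera_from_world"]);print((-T[:3,:3].T@T[:3,3]).round(3),-T[2,:3].round(3),K(p),T[0,:3])
E
```

```text
Traceback (most recent call last):
  File "h.py", line 15, in matpose
    m=cams.silhouettes(p,"mat")[0]["region"].astype(np.uint8)
      ~~~~~~~~~~~~~~~~~~~~~~~~~^^^
IndexError: list index out of range
```

```bash
python3 - <<'E'
s=open('h.py').read()
a=s.index('    m=cams.sil'); b=s.index('    W=np')
s=s[:a]+'''    im=p["color"].astype(int); g=((im[...,1]>1.6*im[...,0])&(im[...,1]>1.4*im[...,2])&(im[...,1]>50)).astype(np.uint8)
    c=max(cv2.findContours(cv2.morphologyEx(g,cv2.MORPH_OPEN,np.ones((3,3))),0,1)[0],key=cv2.contourArea); h=cv2.convexHull(c)
'''+s[b:]
open('h.py','w').write(s)
E
python3 - <<'E'
from h import *
for n in ["top","scene"]:
    p=cams.capture(n); print(n,matpose(p))
p=cams.capture("wrist");T=np.array(p["camera_from_world"]);print((-T[:3,:3].T@T[:3,3]).round(3),-T[2,:3].round(3),K(p),T[0,:3].round(3))
E
```

```text
top (array([0.58083563, 0.05644096]), (157.10720825195312, 106.36248779296875), 68.17221069335938)
scene (array([0.5799986 , 0.05382448]), (153.44273376464844, 104.27934265136719), 68.30606079101562)
[ 0.292 -0.501  0.385] [-0.259 -0.108 -0.96 ] (np.float64(303.7624192867282), 273.2500344104552, 210.0179887894856) [ 0.383 -0.924  0.001]
```

carry_out --pt "0.027 -0.019 -0.005 0 0 0 1" --pt "0.027 -0.019 -0.005 0 0 0 1" --pt "0.027 -0.019 -0.005 0 0 0 1" --pt "0.027 -0.019 -0.005 0 0 0 1" --pt "0.027 -0.019 -0.005 0 0 0 1" --pt "0.027 -0.019 -0.005 0 0 0 1" --pt "0.027 -0.019 -0.005 0 0 0 1" --pt "0.027 -0.019 -0.005 0 0 0 1" --pt "0.027 -0.019 -0.005 0 0 0 1" --pt "0.027 -0.019 -0.005 0 0 0 1"

```text
time: 2.08
eef_pos: [0.4006, -0.2449, 0.2604]
ee_rot: [3.141, 0.0, 0.382]
force: [0.4, -0.4, -0.5]
gripper_width: 0.3
```

carry_out --pt "0.027 -0.019 0 0 0 0 1" --pt "0.027 -0.019 0 0 0 0 1" --pt "0.027 -0.019 0 0 0 0 1" --pt "0.027 -0.019 0 0 0 0 1" --pt "0.027 -0.019 0 0 0 0 1" --pt "0.027 -0.019 0 0 0 0 1" --pt "0.027 -0.019 0 0 0 0 1" --pt "0.027 -0.019 0 0 0 0 1" --pt "0 0 0 0 0 -0.1 1" --pt "0 0 0 0 0 -0.1 1"

```text
time: 2.92
eef_pos: [0.5532, -0.0047, 0.2636]
ee_rot: [3.135, -0.005, 0.594]
force: [-0.5, -0.8, -0.4]
gripper_width: 0.006
```

carry_out --pt "0 0 0 0 0 -0.1 1" --pt "0 0 0 0 0 -0.1 1" --pt "0 0 0 0 0 -0.1 1" --pt "0 0 0 0 0 -0.1 1" --pt "0 0 0 0 0 -0.1 1" --pt "0 0 0 0 0 -0.1 1" --pt "0 0 0 0 0 0 1" --pt "0 0 0 0 0 0 1" --pt "0 0 0 0 0 0 1" --pt "0 0 0 0 0 0 1"

```text
time: 3.75
eef_pos: [0.5536, -0.0023, 0.2633]
ee_rot: [3.134, 0.0, 1.225]
force: [1.0, 0.5, 0.2]
gripper_width: 0.004
```

```bash
python3 - <<'E'
from h import *
p=cams.capture("wrist"); save(p,"pics/w1.png"); print(matpose(p), proj(p,(.58,.055,0)))
import pickle; pickle.dump({k:p[k] for k in p},open("w1.pkl","wb"))
for t,z in [("carton",.0),("carton_top",.132),("clip_a",.005),("clip",.002)]:
    for d in cams.landmark_of(p,t)[:2]: print(t,np.round(d["xy"],1),round(d["conf"],2),onz(p,d["xy"],z).round(4))
E
```

```text
(array([0.57924854, 0.05409048]), (158.9925537109375, 108.64409637451172), 68.19134521484375) [276.24203577 132.5475805 ]
carton [271.8  65.7] 0.66 [0.6033 0.1375 0.    ]
carton [295.5 146.1] 0.58 [0.5994 0.0282 0.    ]
carton_top [291.2 169.1] 0.64 [0.5815 0.0213 0.132 ]
carton_top [280.2  41. ] 0.57 [0.6097 0.1345 0.132 ]
clip_a [293.9 144.8] 0.66 [0.5976 0.0312 0.005 ]
clip_a [288.9 169.8] 0.58 [5.796e-01 4.000e-04 5.000e-03]
clip [293.9 144.8] 0.66 [0.5978 0.0309 0.002 ]
clip [288.9 169.8] 0.58 [ 5.796e-01 -1.000e-04  2.000e-03]
```

View pics/w1.png

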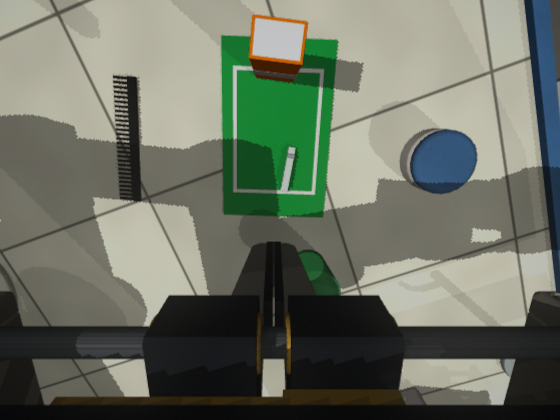

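```bash
cat >> h.py <<'E'
C=np.array([.579,.054]); A=np.radians(-111.8); RM=np.array([[np.cos(A),-np.sin(A)],[np.sin(A),np.cos(A)]])
def tomat(X): return (RM.T@(np.asarray(X)[:2]-C)*1000).round(1)
def toworld(m): return (C+RM@np.array(m)/1000).round(4)
def tool(d,yaw): # world delta -> tool axes (tool down)
    c,s=np.cos(yaw),np.sin(yaw); return np.round([d[0]*c+d[1]*s, d[0]*s-d[1]*c],4)
E
python3 - <<'E'
from h import *
import pickle; p=pickle.load(open("w1.pkl","rb"))
im=p["color"].astype(int); y,x=np.mgrid[:420,:560]
box=lambda a,b,c,d:(x>=a)&(x<b)&(y>=c)&(y<d)
# top face: bright white + bright orange rim
top=box(240,320,5,75)&(im[...,0]>150)&(im[...,2]<1.1*im[...,0])&(im[...,1]<1.2*im[...,0])
car=box(240,315,5,95)&((im[...,0]>1.3*im[...,1])|(box(246,312,12,72)&(im.min(2)>120)))
for nm,m in (("car",car),):
    h=cv2.convexHull(np.argwhere(m)[:,::-1].astype(np.int32)); print(nm,cv2.approxPolyDP(h,2.5,True)[:,0].tolist())
for q in [(254,15),(308,21),(303,68),(249,61)]: print("top",tomat(onz(p,q,.132)))
for q in [(252,75),(296,80)]: print("foot",tomat(onz(p,q,.002)))
clip=box(275,305,140,197)&(im.min(2)>90)&box(275,305,140,189)
pts=np.argwhere(clip)[:,::-1]; W=np.array([onz(p,q,.010) for q in pts]); 
for q in [(292,148),(285,191)]: print("clip",tomat(onz(p,q,.006)))
for q in [(233,67),(323,70),(314,194),(234,191)]: print("outline",tomat(onz(p,q,.002)))
c=cv2.resize(p["color"][0:220,210:350][:,:,::-1],None,fx=2.7*1.4,fy=2.7,interpolation=2) if 0 else cv2.resize(p["color"][5:205,215:345][:,:,::-1],None,fx=3,fy=3,interpolation=2); cv2.imwrite("pics/w1c.png",c)
E
```

```text
car [[311, 12], [311, 38], [292, 81], [257, 77], [246, 69], [246, 12]]
top [-105.8  -25.4]
top [-102.9   22.7]
top [-64.5  20.6]
top [-68.6 -29.3]
foot [-74.1 -34.3]
foot [-70.   24.3]
clip [18.7 23.3]
clip [80.5 16.3]
outline [-82.9 -59.4]
outline [-83.5  59.3]
outline [84.6 59.5]
outline [ 83.9 -58.4]
```

View pics/w1c.png

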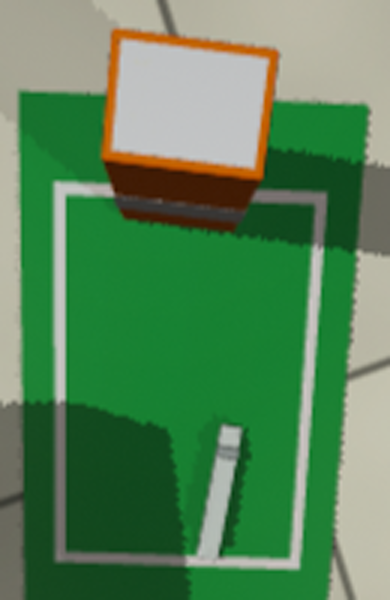

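The crops show the carton squarely across the -x end. Its top spans crop (113,30) to (262,180), its front foot edge is at (123,215) to (235,231), and the clip runs from (230,425) to (208,560). In mat coordinates the clip centre is about (50,20) mm, yaw about -6.5°. The carton's front edge is at x≈-70, so it should land inside the outline.

```bash
python3 - <<'E'
from h import *
import pickle; p=pickle.load(open("w1.pkl","rb"))
t=np.array([tomat(onz(p,q,.132)) for q in [(252.7,15),(307.7,21.7),(302.3,65),(249.7,58)]]);print(t.tolist(),t.mean(0))
print([tomat(onz(p,q,.002)).tolist() for q in [(256,76.7),(293.3,82)]])
w=toworld((45.6,-14.9)); print(w, tool(w-[.5536,-.0023],1.225))
E
```

```text
[[-105.8, -26.5], [-102.4, 22.5], [-67.0, 19.8], [-71.1, -28.7]] [-86.575  -3.225]
[[-72.2, -29.0], [-67.4, 20.8]]
[0.5482 0.0172] [ 0.0165 -0.0117]
```

carry_out --pt "0.0085 -0.006 0 0 0 0 1" --pt "0.008 -0.006 0 0 0 0 1" --pt "0 0 0 0 0 0.075 1" --pt "0 0 0 0 0 0.075 1" --pt "0 0 0.03 0 0 0 1" --pt "0 0 0.03 0 0 0 1" --pt "0 0 0.03 0 0 0 1" --pt "0 0 0.03 0 0 0 1" --pt "0 0 0 0 0 0 1" --pt "0 0 0 0 0 0 1"

```text
time: 4.83
eef_pos: [0.5488, 0.0263, 0.1431]
ee_rot: [3.128, -0.005, 1.071]
force: [0.0, -1.1, 1.1]
gripper_width: 0.004
```

carry_out --pt "-0.008 0.004 0 0 0 0 1" --pt "0 0 0.025 0 0 0 1" --pt "0 0 0.025 0 0 0 1" --pt "0 0 0.02 0 0 0 1" --pt "0 0 0.01 0 0 0 1" --pt "0 0 0.01 0 0 0 1" --pt "0 0 0.005 0 0 0 1" --pt "0 0 0 0 0 0 1" --pt "0 0 0 0 0 0 1" --pt "0 0 0 0 0 0 1"

```text
time: 5.67
eef_pos: [0.564, 0.0129, 0.0639]
ee_rot: [3.098, -0.014, 1.073]
force: [-0.1, -0.4, -0.1]
gripper_width: 0.002
```

```bash
cat >> h.py <<'E'
from scipy.spatial.transform import Rotation as Ro
def go(m,z,yaw):
    s=monitor.state(); R=Ro.from_euler("xyz",s["ee_rot"]); w=np.append(toworld(m),z)
    print("t",round(s["time"],2),"at mat",tomat(s["eef_pos"]),s["eef_pos"].round(4),s["ee_rot"].round(3),"F",s["force"].round(1))
    print("shift",R.inv().apply(w-s["eef_pos"]).round(4),"turn",(R.inv()*Ro.from_euler("xyz",[np.pi,0,yaw])).as_rotvec().round(3))
E
python3 -c "
from h import *
go((45.6,-14.9),.064,1.077)"
```

```text
t 5.67 at mat [43.7  1.4] [0.564  0.0129 0.0639] [ 3.098 -0.014  1.073] F [-0.1 -0.4 -0.1]
shift [-0.0038 -0.0159 -0.0009] turn [ 0.043 -0.014 -0.004]
```

carry_out --pt "-0.002 -0.008 0 0.022 -0.007 0 1" --pt "-0.002 -0.008 0 0.021 -0.007 0 1" --pt "0 0 0 0 0 0 1" --pt "0 0 0 0 0 0 1" --pt "0 0 0 0 0 0 1" --pt "0 0 0 0 0 0 1" --pt "0 0 0 0 0 0 1" --pt "0 0 0 0 0 0 1" --pt "0 0 0 0 0 0 1" --pt "0 0 0 0 0 0 1"

```text
time: 6.5
eef_pos: [0.5483, 0.0173, 0.0664]
ee_rot: [3.141, -0.0, 1.073]
force: [0.1, 0.8, 0.2]
gripper_width: 0.004
```

```bash
python3 -c "
from h import *
go((45.6,-14.9),.031,1.077)"
```

```text
t 6.5 at mat [ 45.4 -14.9] [0.5483 0.0173 0.0664] [ 3.141 -0.     1.073] F [0.1 0.8 0.2]
shift [-0.0002 -0.0001  0.0354] turn [ 0.    -0.    -0.004]
```

carry_out --pt "0 0 0.008 0 0 0 1" --pt "0 0 0 0 0 0 1" --pt "0 0 0.008 0 0 0 1" --pt "0 0 0 0 0 0 1" --pt "0 0 0.008 0 0 0 1" --pt "0 0 0 0 0 0 1" --pt "0 0 0.006 0 0 0 1" --pt "0 0 0 0 0 0 1" --pt "0 0 0 0 0 0 1" --pt "0 0 0 0 0 0 1"

```text
time: 7.33
eef_pos: [0.5473, 0.0174, 0.0317]
ee_rot: [-3.139, 0.001, 1.073]
force: [-0.2, 0.8, 0.5]
gripper_width: 0.002
```

```bash
python3 -c "
from h import *
go((45.6,-14.9),.031,1.077)"
```

```text
t 7.33 at mat [ 45.7 -15.8] [0.5473 0.0174 0.0317] [-3.139e+00  1.000e-03  1.073e+00] F [-0.2  0.8  0.5]
shift [0.0002 0.0009 0.0007] turn [-0.002  0.001 -0.004]
```

carry_out --pt "0 0.006 0 0 0 0 1" --pt "0 0.006 0 0 0 0 1" --pt "0 0.006 0 0 0 0 1" --pt "0 0.006 0 0 0 0 1" --pt "0 0.006 0 0 0 0 1" --pt "0 0.006 0 0 0 0 1" --pt "0 0.006 0 0 0 0 1" --pt "0 0.006 0 0 0 0 1" --pt "0 0 0 0 0 0 1" --pt "0 0 0 0 0 0 1"

```text
time: 8.17
eef_pos: [0.5963, -0.0091, 0.0329]
ee_rot: [3.14, -0.0, 1.072]
force: [0.2, -0.5, -0.3]
gripper_width: 0.008
```

```bash
python3 -c "
from h import *
go((56.5,81),.031,1.077)"
```

```text
t 8.17 at mat [52.1 39.5] [ 0.5963 -0.0091  0.0329] [ 3.14  -0.     1.072] F [ 0.2 -0.5 -0.3]
shift [0.0006 0.0417 0.002 ] turn [ 0.001 -0.    -0.005]
```

carry_out --pt "0 0.006 0.001 0 0 0 1" --pt "0 0.006 0 0 0 0 1" --pt "0 0.006 0 0 0 0 1" --pt "0 0.006 0 0 0 0 1" --pt "0 0.006 0 0 0 0 1" --pt "0 0.006 0 0 0 0 1" --pt "0 0 0 0 0 0 1" --pt "0 0 0 0 0 0 1" --pt "0 0 0 0 0 0 1" --pt "0 0 0 0 0 0 1"

```text
time: 9.0
eef_pos: [0.631, -0.028, 0.0314]
ee_rot: [3.141, 0.0, 1.072]
force: [0.0, 0.6, -0.9]
gripper_width: 0.007
```

```bash
python3 -c "
from h import *
go((56.5,81),.031,1.077)
p=cams.capture('wrist'); save(p,'pics/w2.png')
import pickle; pickle.dump(dict(p),open('w2.pkl','wb'))
for d in cams.landmark_of(p,'clip')[:3]: print(d['xy'],d['conf'],tomat(onz(p,d['xy'],.0)))
"
```

```text
t 9.0 at mat [56.8 78.7] [ 0.631  -0.028   0.0314] [3.141 0.    1.072] F [ 0.   0.6 -0.9]
shift [0.0006 0.0022 0.0004] turn [ 0.001  0.    -0.005]
[185.1, 190.7] 0.81 [18.1 20.9]
[195.4, 235.7] 0.7 [51.8 21.6]
[191.3, 276.0] 0.61 [83.5 12.4]
```

View pics/w2.png

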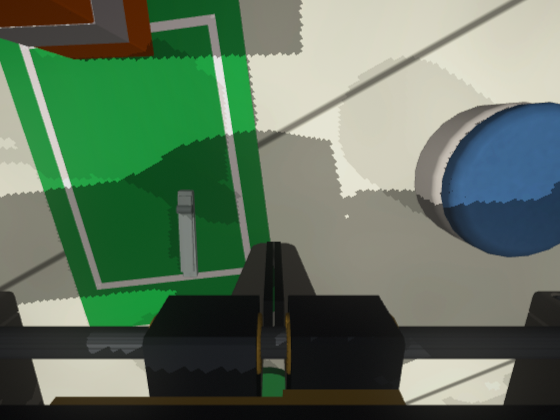

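The clip has not moved and still lies at (185,190)–(191,276) in this picture, so the fingertip at about 7 mm passed over its thin body. I'll go back over it and push again lower.

carry_out --pt "0 0 -0.01 0 0 0 1" --pt "0 0 -0.01 0 0 0 1" --pt "0 -0.015 0 0 0 0 1" --pt "0 -0.015 0 0 0 0 1" --pt "0 -0.015 0 0 0 0 1" --pt "0 -0.015 0 0 0 0 1" --pt "0 -0.015 0 0 0 0 1" --pt "0 -0.01 0 0 0 0 1" --pt "0 0 0 0 0 0 1" --pt "0 0 0 0 0 0 1"

```text
time: 9.93
eef_pos: [0.5569, 0.0139, 0.0629]
ee_rot: [3.13, -0.003, 1.073]
force: [-0.3, 0.4, -0.8]
gripper_width: 0.005
```

```bash
python3 -c "
from h import *
go((46.5,-14.9),.0285,1.077)"
```

```text
t 9.93 at mat [45.4 -5.6] [0.5569 0.0139 0.0629] [ 3.130e+00 -3.000e-03  1.073e+00] F [-0.3  0.4 -0.8]
shift [-0.0022 -0.0095  0.0343] turn [ 0.012 -0.003 -0.004]
```

carry_out --pt "-0.001 -0.009 0 0.012 -0.003 -0.004 1" --pt "0 0 0 0 0 0 1" --pt "0 0 0.008 0 0 0 1" --pt "0 0 0 0 0 0 1" --pt "0 0 0.008 0 0 0 1" --pt "0 0 0 0 0 0 1" --pt "0 0 0.008 0 0 0 1" --pt "0 0 0 0 0 0 1" --pt "0 0 0.004 0 0 0 1" --pt "0 0 0 0 0 0 1"

```text
time: 10.77
eef_pos: [0.5503, 0.016, 0.0325]
ee_rot: [3.141, -0.0, 1.076]
force: [0.0, -0.0, -0.6]
gripper_width: 0.002
```

```bash
python3 -c "
from h import *
go((46.5,-14.9),.0285,1.077)"
```

```text
t 10.77 at mat [ 46.  -12.5] [0.5503 0.016  0.0325] [ 3.141 -0.     1.076] F [ 0.  -0.  -0.6]
shift [-0.0008 -0.0023  0.004 ] turn [ 0.    -0.    -0.001]
```

carry_out --pt "0 -0.002 0.0015 0 0 0 1" --pt "0 0 0 0 0 0 1" --pt "0 0 0.001 0 0 0 1" --pt "0 0 0 0 0 0 1" --pt "0 0 0.001 0 0 0 1" --pt "0 0 0 0 0 0 1" --pt "0 0 0 0 0 0 1" --pt "0 0 0 0 0 0 1" --pt "0 0 0 0 0 0 1" --pt "0 0 0 0 0 0 1"

```text
time: 11.6
eef_pos: [0.5491, 0.0169, 0.0295]
ee_rot: [3.14, -0.001, 1.076]
force: [0.6, -0.1, 0.5]
gripper_width: 0.007
```

```bash
python3 -c "
from h import *
go((46.5,-14.9),.0285,1.077)"
```

```text
t 11.6 at mat [ 45.5 -14. ] [0.5491 0.0169 0.0295] [ 3.140e+00 -1.000e-03  1.076e+00] F [ 0.6 -0.1  0.5]
shift [-0.001  -0.0008  0.001 ] turn [ 0.002 -0.001 -0.001]
```

carry_out --pt "0 0 0.001 0 0 0 1" --pt "0 0 0 0 0 0 1" --pt "0 0.004 0.0002 0 0 0 1" --pt "0 0.004 0.0002 0 0 0 1" --pt "0 0.004 0.0002 0 0 0 1" --pt "0 0.004 0.0002 0 0 0 1" --pt "0 0.004 0.0002 0 0 0 1" --pt "0 0.004 0.0002 0 0 0 1" --pt "0 0.004 0 0 0 0 1" --pt "0 0 0 0 0 0 1"

```text
time: 12.43
eef_pos: [0.5771, 0.0018, 0.0272]
ee_rot: [3.139, -0.001, 1.076]
force: [1.4, -0.1, -0.3]
gripper_width: 0.007
```

```bash
python3 -c "
from h import *
go((56.5,81),.0285,1.077)
p=cams.capture('wrist'); save(p,'pics/w3.png')
for d in cams.landmark_of(p,'clip')[:3]: print(d['xy'],d['conf'],tomat(onz(p,d['xy'],.0)))
"
```

```text
t 12.43 at mat [49.2 17.6] [0.5771 0.0018 0.0272] [ 3.139e+00 -1.000e-03  1.076e+00] F [ 1.4 -0.1 -0.3]
shift [-0.      0.0638 -0.0011] turn [ 0.003 -0.001 -0.001]
[277.4, 235.3] 0.8 [49.3 19.8]
[278.1, 191.0] 0.62 [17.3 23.9]
```

View pics/w3.png

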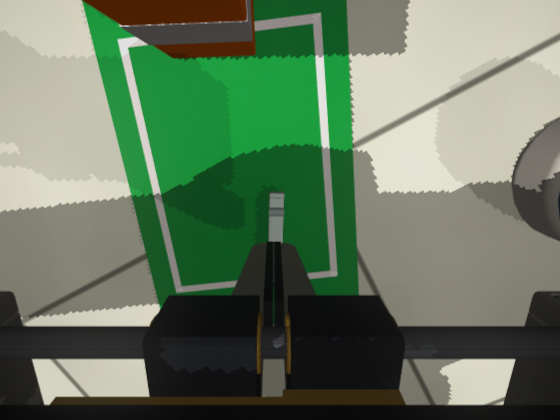

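```bash
python3 - <<'E'
from h import *
s=monitor.state(); R=Ro.from_euler("xyz",s["ee_rot"]); p=cams.capture("wrist")
for x in (.01,-.01):
  for z in (0,.015,.025,.03):
    print(x,z,[proj(p,s["eef_pos"]+R.apply([x,y,z])).round(0).tolist() for y in (-.018,-.009,0,.009,.018)])
for z in (.002,.008,.014): print(z,[proj(p,np.append(toworld(m),z)).round(0).tolist() for m in ((18,23.5),(80,16.5))])
E
```

```text
0.01 0 [[245.0, 236.0], [260.0, 236.0], [275.0, 236.0], [289.0, 236.0], [304.0, 236.0]]
0.01 0.015 [[247.0, 228.0], [261.0, 228.0], [274.0, 228.0], [288.0, 228.0], [302.0, 228.0]]
0.01 0.025 [[248.0, 223.0], [261.0, 223.0], [274.0, 223.0], [287.0, 223.0], [300.0, 223.0]]
0.01 0.03 [[249.0, 221.0], [262.0, 221.0], [274.0, 221.0], [287.0, 221.0], [300.0, 221.0]]
-0.01 0 [[246.0, 266.0], [260.0, 266.0], [275.0, 266.0], [289.0, 266.0], [303.0, 266.0]]
-0.01 0.015 [[248.0, 256.0], [261.0, 256.0], [274.0, 256.0], [288.0, 256.0], [301.0, 256.0]]
-0.01 0.025 [[249.0, 250.0], [262.0, 250.0], [274.0, 250.0], [287.0, 250.0], [300.0, 250.0]]
-0.01 0.03 [[250.0, 247.0], [262.0, 247.0], [274.0, 247.0], [287.0, 247.0], [299.0, 247.0]]
0.002 [[279.0, 193.0], [279.0, 276.0]]
0.008 [[279.0, 195.0], [279.0, 280.0]]
0.014 [[279.0, 197.0], [279.0, 284.0]]
```

```bash
python3 - <<'E'
import cv2,numpy as np
a=cv2.imread("pics/w3.png")[180:305,215:335]
a=np.clip(a.astype(float)*1.8,0,255).astype(np.uint8)
cv2.imwrite("pics/w3c.png",cv2.resize(a,None,fx=4.8,fy=4.8,interpolation=2))
E
```

```text
(no output)
```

View pics/w3c.png

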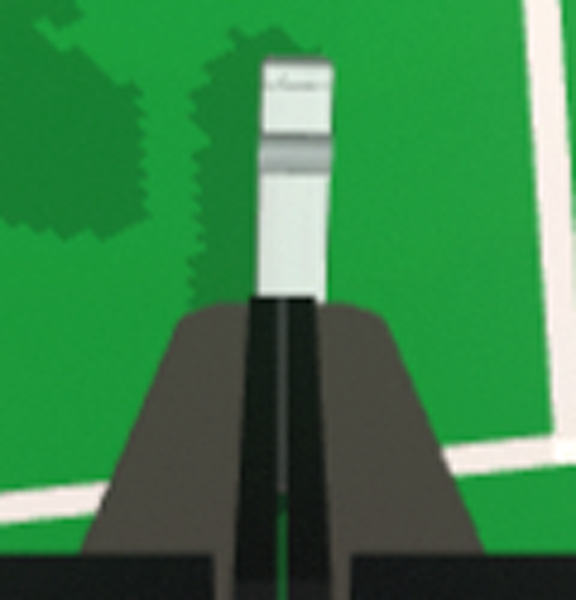

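carry_out --pt "0 0 -0.01 0 0 0 1" --pt "0 0 -0.005 0 0 0 1" --pt "0 -0.009 0 0 0 0 1" --pt "0 -0.009 0 0 0 0 1" --pt "0 -0.009 0 0 0 0 1" --pt "0 -0.006 0 0 0 0 1" --pt "0 0 0 0 0 0 1" --pt "0 0 0.007 0 0 0 1" --pt "0 0 0 0 0 0 1" --pt "0 0 0 0 0 0 1"

```text
time: 13.42
eef_pos: [0.542, 0.021, 0.036]
ee_rot: [3.14, -0.001, 1.078]
force: [-0.1, 0.9, 0.6]
gripper_width: 0.003
```

```bash
python3 - <<'E'
from h import *
go((46.5,-18),.0285,1.077)
p=cams.capture('wrist'); save(p,'pics/w4.png')
for d in cams.landmark_of(p,'clip')[:3]: print(d['xy'],d['conf'],tomat(onz(p,d['xy'],.0)))
im=p["color"].astype(int); g=((im.min(2)>.55*im.max(2))&(im.max(2)>60)).astype(np.uint8)
n,l,st,ce=cv2.connectedComponentsWithStats(g)
for i in range(1,n):
    if 200<st[i,4]<2500: print(st[i],ce[i].round(0))
E
```

```text
t 13.42 at mat [ 44.4 -22.1] [0.542 0.021 0.036] [ 3.140e+00 -1.000e-03  1.078e+00] F [-0.1  0.9  0.6]
shift [-0.0017  0.0043  0.0075] turn [ 0.001 -0.001  0.001]
[328.6, 272.7] 0.94 [82.9 15.7]
[333.7, 187.2] 0.86 [16.2 23.4]
[333.2, 231.7] 0.62 [49.7 21.1]
[  0 240  33  87 935] [ 12. 279.]
[261 359  25  38 864] [273. 378.]
```

carry_out --pt "0 0 0.002 0 0 0 1" --pt "0 0 0 0 0 0 1" --pt "0 0 0.002 0 0 0 1" --pt "0 0 0 0 0 0 1" --pt "0 0 0.002 0 0 0 1" --pt "0 0 0 0 0 0 1" --pt "0 0 0.002 0 0 0 1" --pt "0 0 0 0 0 0 1" --pt "0 0 0.001 0 0 0 1" --pt "0 0 0 0 0 0 1"

```text
time: 14.35
eef_pos: [0.5428, 0.0203, 0.026]
ee_rot: [3.14, -0.001, 1.077]
force: [-0.4, 0.9, 0.6]
gripper_width: 0.009
```

carry_out --pt "0 0 0.001 0 0 0 1" --pt "0 0 0 0 0 0 1" --pt "0 0 0.001 0 0 0 1" --pt "0 0 0 0 0 0 1" --pt "0 0 0.001 0 0 0 1" --pt "0 0 0 0 0 0 1" --pt "0 0 0 0 0 0 1" --pt "0 0 0 0 0 0 1" --pt "0 0 0 0 0 0 1" --pt "0 0 0 0 0 0 1"

```text
time: 15.18
eef_pos: [0.5429, 0.0204, 0.0227]
ee_rot: [3.14, -0.001, 1.077]
force: [-0.6, 0.0, -0.3]
gripper_width: 0.005
```

No contact where the fingertips should already touch the mat, so the tips are higher than the stated geometry suggests. I'll probe down carefully.

carry_out --pt "0 0 0.001 0 0 0 1" --pt "0 0 0 0 0 0 1" --pt "0 0 0.001 0 0 0 1" --pt "0 0 0 0 0 0 1" --pt "0 0 0.001 0 0 0 1" --pt "0 0 0 0 0 0 1" --pt "0 0 0.001 0 0 0 1" --pt "0 0 0 0 0 0 1" --pt "0 0 0 0 0 0 1" --pt "0 0 0 0 0 0 1"

```text
time: 16.02
eef_pos: [0.5429, 0.0204, 0.0183]
ee_rot: [3.14, -0.001, 1.077]
force: [0.8, 0.6, -0.7]
gripper_width: 0.003
```

carry_out --pt "0 0 0.001 0 0 0 1" --pt "0 0 0 0 0 0 1" --pt "0 0 0.001 0 0 0 1" --pt "0 0 0 0 0 0 1" --pt "0 0 0.001 0 0 0 1" --pt "0 0 0 0 0 0 1" --pt "0 0 0 0 0 0 1" --pt "0 0 0 0 0 0 1" --pt "0 0 0 0 0 0 1" --pt "0 0 0 0 0 0 1"

```text
time: 16.85
eef_pos: [0.543, 0.0203, 0.015]
ee_rot: [3.14, -0.001, 1.077]
force: [0.4, 0.1, 0.4]
gripper_width: 0.002
```

```bash
python3 - <<'E'
from h import *
go((46.5,-18),.0285,1.077)
p=cams.capture('scene'); s=monitor.state(); q=proj(p,s["eef_pos"]); print(q)
x,y=q.astype(int); a=p["color"][y-50:y+50,x-65:x+65,::-1]; save(p,"pics/s4.png")
cv2.imwrite("pics/s4c.png",cv2.resize(np.clip(a*1.5,0,255).astype(np.uint8),None,fx=6,fy=6,interpolation=2))
E
```

```text
t 16.85 at mat [ 44.6 -21. ] [0.543  0.0203 0.015 ] [ 3.140e+00 -1.000e-03  1.077e+00] F [0.4 0.1 0.4]
shift [-0.0015  0.0032 -0.0135] turn [ 0.001 -0.001 -0.   ]
[277.85021517 211.36880026]
```

View pics/s4c.png

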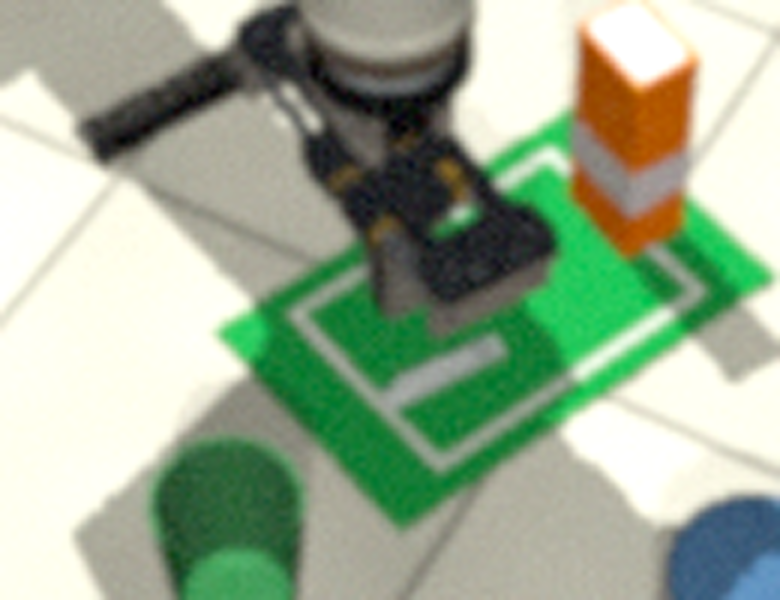

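The scene view shows the fingers at crop (390,310), just above the mat, and the clip undisturbed at (390,395)–(505,345). I'll keep probing.

carry_out --pt "0 0 0.001 0 0 0 1" --pt "0 0 0 0 0 0 1" --pt "0 0 0.001 0 0 0 1" --pt "0 0 0 0 0 0 1" --pt "0 0 0.001 0 0 0 1" --pt "0 0 0 0 0 0 1" --pt "0 0 0.001 0 0 0 1" --pt "0 0 0 0 0 0 1" --pt "0 0 0 0 0 0 1" --pt "0 0 0 0 0 0 1"

```text
time: 17.73
eef_pos: [0.5429, 0.0203, 0.0105]
ee_rot: [3.14, -0.001, 1.077]
force: [0.8, -0.1, -0.2]
gripper_width: 0.009
```

carry_out --pt "0 0 0.001 0 0 0 1" --pt "0 0 0 0 0 0 1" --pt "0 0 0.001 0 0 0 1" --pt "0 0 0 0 0 0 1" --pt "0 0 0.001 0 0 0 1" --pt "0 0 0 0 0 0 1" --pt "0 0 0.001 0 0 0 1" --pt "0 0 0 0 0 0 1" --pt "0 0 0 0 0 0 1" --pt "0 0 0 0 0 0 1"

```text
time: 18.57
eef_pos: [0.543, 0.0203, 0.0061]
ee_rot: [3.14, -0.001, 1.077]
force: [0.3, -1.5, -0.6]
gripper_width: 0.008
```

carry_out --pt "0 0 0.001 0 0 0 1" --pt "0 0 0 0 0 0 1" --pt "0 0 0.001 0 0 0 1" --pt "0 0 0 0 0 0 1" --pt "0 0 0.001 0 0 0 1" --pt "0 0 0 0 0 0 1" --pt "0 0 0.001 0 0 0 1" --pt "0 0 0 0 0 0 1" --pt "0 0 0 0 0 0 1" --pt "0 0 0 0 0 0 1"

```text
time: 19.4
eef_pos: [0.543, 0.0203, 0.0016]
ee_rot: [3.14, -0.001, 1.077]
force: [-0.1, 0.8, 1.0]
gripper_width: 0.009
```

carry_out --pt "0 0 0.001 0 0 0 1" --pt "0 0 0 0 0 0 1" --pt "0 0 0.001 0 0 0 1" --pt "0 0 0 0 0 0 1" --pt "0 0 0 0 0 0 1" --pt "0 0 0 0 0 0 1" --pt "0 0 0 0 0 0 1" --pt "0 0 0 0 0 0 1" --pt "0 0 0 0 0 0 1" --pt "0 0 0 0 0 0 1"

```text
time: 20.23
eef_pos: [0.5431, 0.0203, -0.0005]
ee_rot: [3.14, -0.001, 1.077]
force: [1.1, -0.1, 0.1]
gripper_width: 0.004
```

```bash
python3 - <<'E'
from h import *
go((46.5,-18),.0285,1.077); s=monitor.state(); print(s["joint_positions"].round(3),s["joint_torque"].round(1))
p=cams.capture('wrist'); save(p,'pics/w5.png'); t=cams.capture('top'); save(t,'pics/t5.png')
for d in cams.landmark_of(p,'clip')[:3]: print(d['xy'],d['conf'],tomat(onz(p,d['xy'],.005)))
a=cv2.resize(np.clip(p["color"][150:300,180:400,::-1]*1.5,0,255).astype(np.uint8),None,fx=3.5,fy=3.5,interpolation=2)
cv2.imwrite("pics/w5c.png",a)
E
```

```text
t 20.23 at mat [ 44.6 -20.9] [ 5.431e-01  2.030e-02 -5.000e-04] [ 3.140e+00 -1.000e-03  1.077e+00] F [ 1.1 -0.1  0.1]
shift [-0.0015  0.0031 -0.029 ] turn [ 0.002 -0.001 -0.   ]
[-1.850e-01  3.440e-01  1.833e+00  1.000e-03  9.630e-01  3.080e-01] [ -0.  -39.2 -25.7   0.1  -0.    0. ]
[345.3, 202.2] 0.68 [16.4 23.4]
[343.1, 252.4] 0.65 [47.7 20.6]
[334.8, 302.4] 0.58 [81.8 13.6]
```

View pics/w5c.png

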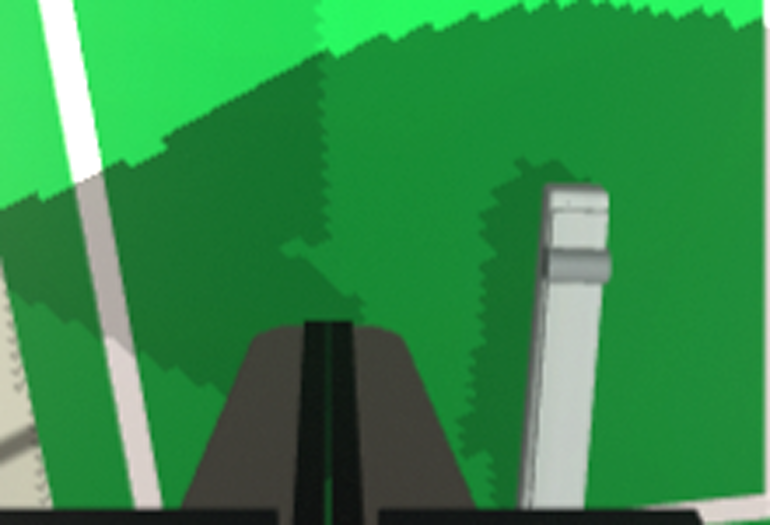

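carry_out --pt "0 0 0.001 0 0 0 1" --pt "0 0 0 0 0 0 1" --pt "0 0 0.001 0 0 0 1" --pt "0 0 0 0 0 0 1" --pt "0 0 0.001 0 0 0 1" --pt "0 0 0 0 0 0 1" --pt "0 0 0 0 0 0 1" --pt "0 0 0 0 0 0 1" --pt "0 0 0 0 0 0 1" --pt "0 0 0 0 0 0 1"

```text
time: 21.22
eef_pos: [0.5436, 0.0203, -0.0024]
ee_rot: [3.14, -0.001, 1.077]
force: [-0.5, 0.2, 2.2]
gripper_width: 0.004
```

carry_out --pt "0 0 0.001 0 0 0 1" --pt "0 0 0 0 0 0 1" --pt "0 0 0.001 0 0 0 1" --pt "0 0 0 0 0 0 1" --pt "0 0 0 0 0 0 1" --pt "0 0 0 0 0 0 1" --pt "0 0 0 0 0 0 1" --pt "0 0 0 0 0 0 1" --pt "0 0 0 0 0 0 1" --pt "0 0 0 0 0 0 1"

```text
time: 22.05
eef_pos: [0.5443, 0.0202, -0.0024]
ee_rot: [3.139, -0.001, 1.077]
force: [-0.3, 0.1, 3.2]
gripper_width: 0.004
```

Contact came at TCP z ≈ -2.4 mm, so the real tips sit about 4 mm above the reported TCP rather than 25 mm ahead of it. I'll raise 2 mm and push.

carry_out --pt "0 0 -0.003 0 0 0 1" --pt "0 0 0 0 0 0 1" --pt "0 0.005 0 0 0 0 1" --pt "0 0.005 0 0 0 0 1" --pt "0 0.005 0 0 0 0 1" --pt "0 0.005 0 0 0 0 1" --pt "0 0.005 0 0 0 0 1" --pt "0 0.005 0 0 0 0 1" --pt "0 0.005 0 0 0 0 1" --pt "0 0 0 0 0 0 1"

```text
time: 22.88
eef_pos: [0.578, 0.0016, -0.0004]
ee_rot: [3.141, -0.001, 1.077]
force: [0.1, -1.0, 0.4]
gripper_width: 0.005
```

```bash
python3 - <<'E'
from h import *
go((56.5,75),.0,1.077)
p=cams.capture('wrist'); save(p,'pics/w6.png')
for d in cams.landmark_of(p,'clip')[:3]: print(d['xy'],d['conf'],tomat(onz(p,d['xy'],.005)))
E
```

```text
t 22.88 at mat [49.1 18.5] [ 5.78e-01  1.60e-03 -4.00e-04] [ 3.141e+00 -1.000e-03  1.077e+00] F [ 0.1 -1.   0.4]
shift [-0.001   0.057  -0.0003] turn [ 0.001 -0.001 -0.   ]
[303.3, 252.5] 0.81 [49.5 35.9]
[302.6, 200.4] 0.72 [16.9 38.3]
```

carry_out --pt "0 0.005 0 0 0 0 1" --pt "0 0.005 0 0 0 0 1" --pt "0 0.005 0 0 0 0 1" --pt "0 0.005 0 0 0 0 1" --pt "0 0.005 0 0 0 0 1" --pt "0 0.005 0 0 0 0 1" --pt "0 0.005 0 0 0 0 1" --pt "0 0.004 0 0 0 0 1" --pt "0 0 0 0 0 0 1" --pt "0 0 0 0 0 0 1"

```text
time: 23.82
eef_pos: [0.6147, -0.0181, -0.0007]
ee_rot: [-3.141, -0.0, 1.077]
force: [-0.7, 0.4, 1.8]
gripper_width: 0.009
```

```bash
python3 - <<'E'
from h import *
go((56.5,76),.0,1.077)
p=cams.capture('wrist'); save(p,'pics/w7.png')
for d in cams.landmark_of(p,'clip')[:3]: print(d['xy'],d['conf'],tomat(onz(p,d['xy'],.005)))
for d in cams.landmark_of(p,'pot')[:3]: print(d['xy'],d['conf'],tomat(onz(p,d['xy'],.0)))
E
```

```text
t 23.82 at mat [53.7 60. ] [ 0.6147 -0.0181 -0.0007] [-3.141 -0.     1.077] F [-0.7  0.4  1.8]
shift [-0.001   0.0163 -0.0007] turn [-0.001 -0.     0.   ]
[303.1, 201.6] 0.72 [22.2 80.1]
[302.9, 252.9] 0.61 [54.2 77.2]
[534.3, 182.6] 0.59 [ 27.4 215.2]
```

carry_out --pt "0 0.005 0 0 0 0 1" --pt "0 0.005 0 0 0 0 1" --pt "0 0.005 0 0 0 0 1" --pt "0 0 0 0 0 0 1" --pt "0 0 0 0 0 0 1" --pt "0 -0.005 0 0 0 0 1" --pt "0 -0.005 0 0 0 0 1" --pt "0 0 -0.02 0 0 0 1" --pt "0 0 -0.02 0 0 0 1" --pt "0 0 -0.02 0 0 0 1"

```text
time: 24.8
eef_pos: [0.6125, -0.0187, 0.0537]
ee_rot: [-3.127, 0.004, 1.078]
force: [0.3, -0.0, 0.2]
gripper_width: 0.006
```

carry_out --pt "0 0 -0.025 0 0 0 1" --pt "0 0 -0.025 0 0 0 1" --pt "0 0 -0.025 0 0 0 1" --pt "0 0 -0.025 0 0 0 1" --pt "0 0 -0.02 0 0 0 1" --pt "0 0 -0.02 0 0 0 1" --pt "0 0 0 0 0 0 1" --pt "0 0 0 0 0 0 1" --pt "0 0 0 0 0 0 1" --pt "0 0 0 0 0 0 1"

```text
time: 25.63
eef_pos: [0.6097, -0.0159, 0.2009]
ee_rot: [-3.127, 0.004, 1.08]
force: [-0.3, -0.2, -0.4]
gripper_width: 0.004
```

```bash
python3 - <<'E'
from h import *
go((-140,0),.2,1.1)
p=cams.capture('wrist'); save(p,'pics/w8.png')
import pickle; pickle.dump(dict(p),open("w8.pkl","wb"))
for n in ("clip","carton_top","pot","tumbler"):
  for d in cams.landmark_of(p,n)[:3]: print(n,d['xy'],d['conf'],tomat(onz(p,d['xy'],.132 if 'top' in n else .002)))
E
```

```text
t 25.63 at mat [53.5 54.5] [ 0.6097 -0.0159  0.2009] [-3.127  0.004  1.08 ] F [-0.3 -0.2 -0.4]
shift [ 0.1864 -0.0754  0.0013] turn [-0.015  0.003 -0.02 ]
clip [304.8, 214.2] 0.87 [94.9 87.1]
clip [307.3, 185.5] 0.81 [57.7 93.3]
clip [306.1, 157.8] 0.79 [23.3 94.6]
carton_top [178.3, 44.4] 0.94 [-84.5  -1. ]
pot [403.7, 148.6] 0.86 [ 25.1 212. ]
```

View pics/w8.png

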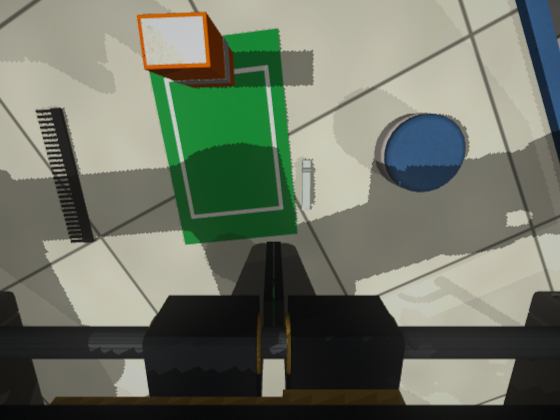

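The clip now lies on the sill beside the mat at (307,157–212). In mat coordinates its centre is about (58,93) mm, roughly 25 mm clear of the outline. The carton is still standing and the pot is untouched. I'll move behind the carton.

carry_out --pt "0.02 -0.008 0 0 0 0 1" --pt "0.02 -0.008 0 0 0 0 1" --pt "0.02 -0.008 0 0 0 0 1" --pt "0.02 -0.008 0 0 0 0 1" --pt "0.02 -0.008 0 0 0 0 1" --pt "0.02 -0.008 0 0 0 0 1" --pt "0.02 -0.008 0 0 0 0 1" --pt "0.02 -0.008 0 0 0 0 1" --pt "0 0 0 0 0 0 1" --pt "0 0 0 0 0 0 1"

```text
time: 26.72
eef_pos: [0.6288, 0.161, 0.1965]
ee_rot: [-3.122, 0.007, 1.076]
force: [-0.3, -0.0, -0.1]
gripper_width: 0.006
```

```bash
python3 -c "
from h import *
go((-132,0.4),.2,1.107)"
```

```text
t 26.72 at mat [-117.9    6.5] [0.6288 0.161  0.1965] [-3.122  0.007  1.076] F [-0.3 -0.  -0.1]
shift [ 0.0133 -0.0077 -0.0035] turn [-0.02   0.007 -0.031]
```

carry_out --pt "0.007 -0.004 0 -0.02 0.007 -0.031 1" --pt "0.006 -0.004 0 0 0 0 1" --pt "0 0 0 0 0 0 1" --pt "0 0 0.01 0 0 0 1" --pt "0 0 0 0 0 0 1" --pt "0 0 0.01 0 0 0 1" --pt "0 0 0 0 0 0 1" --pt "0 0 0.01 0 0 0 1" --pt "0 0 0 0 0 0 1" --pt "0 0 0 0 0 0 1"

```text
time: 27.55
eef_pos: [0.627, 0.1728, 0.1616]
ee_rot: [3.141, 0.002, 1.106]
force: [0.1, 0.4, 0.3]
gripper_width: 0.002
```

```bash
python3 -c "
from h import *
go((-132,0.4),.11,1.107)"
```

```text
t 27.55 at mat [-128.1    0.5] [0.627  0.1728 0.1616] [3.141e+00 2.000e-03 1.106e+00] F [0.1 0.4 0.3]
shift [ 0.0039 -0.0004  0.0516] turn [ 0.001  0.002 -0.001]
```

carry_out --pt "0.003 0 0.01 0 0 0 1" --pt "0 0 0 0 0 0 1" --pt "0 0 0.01 0 0 0 1" --pt "0 0 0 0 0 0 1" --pt "0 0 0.01 0 0 0 1" --pt "0 0 0 0 0 0 1" --pt "0 0 0.01 0 0 0 1" --pt "0 0 0 0 0 0 1" --pt "0 0 0.005 0 0 0 1" --pt "0 0 0 0 0 0 1"

```text
time: 28.38
eef_pos: [0.6282, 0.1756, 0.1111]
ee_rot: [-3.141, 0.002, 1.106]
force: [0.0, -0.4, -0.7]
gripper_width: 0.005
```

```bash
python3 - <<'E'
from h import *
go((-132,0.4),.11,1.107)
p=cams.capture('scene'); q=proj(p,monitor.state()["eef_pos"]); print(q)
x,y=q.astype(int); a=p["color"][y-50:y+70,x-80:x+80,::-1]
cv2.imwrite("pics/s9c.png",cv2.resize(np.clip(a*1.4,0,255).astype(np.uint8),None,fx=4.5,fy=4.5,interpolation=2))
E
```

```text
t 28.38 at mat [-131.2    0.6] [0.6282 0.1756 0.1111] [-3.141e+00  2.000e-03  1.106e+00] F [ 0.  -0.4 -0.7]
shift [ 0.0008 -0.0002  0.0011] turn [-0.     0.002 -0.001]
[330.13533469 165.48771805]
```

View pics/s9c.png

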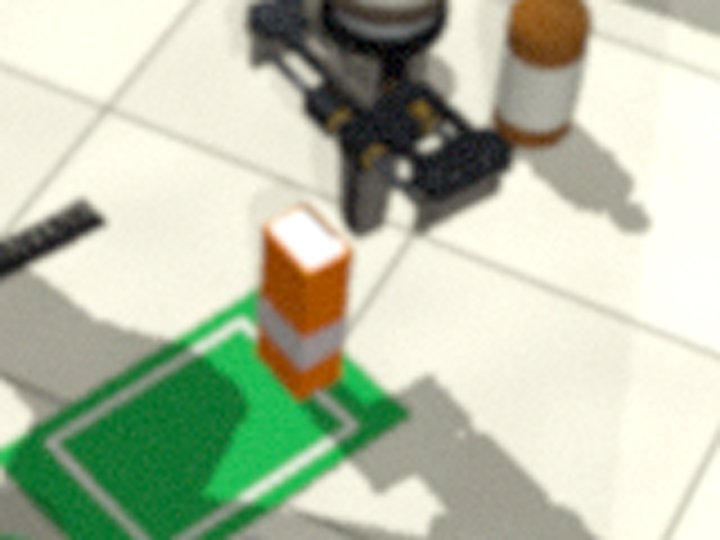

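carry_out --pt "-0.004 0 0 0 0 0 1" --pt "-0.004 0 0 0 0 0 1" --pt "-0.004 0 0 0 0 0 1" --pt "-0.004 0 0 0 0 0 1" --pt "-0.004 0 0 0 0 0 1" --pt "-0.004 0 0 0 0 0 1" --pt "-0.004 0 0 0 0 0 1" --pt "-0.004 0 0 0 0 0 1" --pt "0 0 0 0 0 0 1" --pt "0 0 0 0 0 0 1"

```text
time: 29.27
eef_pos: [0.6143, 0.1434, 0.1145]
ee_rot: [3.137, -0.001, 1.105]
force: [-0.1, 0.5, 0.1]
gripper_width: 0.005
```

```bash
python3 -c "
from h import *
go((-60,0),.11,1.107)
p=cams.capture('wrist')
for d in cams.landmark_of(p,'carton_top')[:2]: print(d['xy'],d['conf'],tomat(onz(p,d['xy'],.132)))
"
```

```text
t 29.27 at mat [-96.1  -0.5] [0.6143 0.1434 0.1145] [ 3.137e+00 -1.000e-03  1.105e+00] F [-0.1  0.5  0.1]
shift [-0.036   0.0035  0.0045] turn [ 0.005 -0.001 -0.002]
[95.5, 321.2] 0.6 [ -67.9 -111.4]
```

```bash
python3 - <<'E'
from h import *
for n in ("scene","top"):
    p=cams.capture(n)
    for d in cams.landmark_of(p,'carton_top')[:2]: print(n,d['xy'],round(d['conf'],2),tomat(onz(p,d['xy'],.132)))
    for d in cams.silhouettes(p,'carton')[:2]:
        ys,xs=np.nonzero(d["region"]); print(round(d["conf"],2),xs.min(),xs.max(),ys.min(),ys.max(),len(xs))
E
```

```text
scene [312.1, 169.7] 0.71 [-68.2  -6.1]
0.93 303 324 163 202 625
0.18 106 224 311 419 8617
top [232.9, 202.2] 0.54 [-59.9   3.1]
0.55 216 289 184 244 2351
```

The scene camera puts the carton top at mat x≈-68 mm, against -87 before, so it is tipping. I'll continue.

carry_out --pt "-0.004 0 0.0005 0 0 0 1" --pt "-0.004 0 0.0005 0 0 0 1" --pt "-0.004 0 0.0005 0 0 0 1" --pt "-0.004 0 0.0005 0 0 0 1" --pt "-0.004 0 0.0005 0 0 0 1" --pt "-0.004 0 0.0005 0 0 0 1" --pt "-0.004 0 0.0005 0 0 0 1" --pt "-0.004 0 0.0005 0 0 0 1" --pt "0 0 0 0 0 0 1" --pt "0 0 0 0 0 0 1"

```text
time: 30.5
eef_pos: [0.598, 0.1115, 0.1098]
ee_rot: [3.137, 0.0, 1.105]
force: [0.5, 0.4, 0.5]
gripper_width: 0.004
```

```bash
python3 - <<'E'
from h import *
go((-60,0),.11,1.107)
p=cams.capture("scene"); save(p,"pics/s10.png")
for d in cams.landmark_of(p,'carton_top')[:2]: print(d['xy'],round(d['conf'],2),tomat(onz(p,d['xy'],.132)),tomat(onz(p,d['xy'],.02)))
for d in cams.silhouettes(p,'carton')[:1]:
        ys,xs=np.nonzero(d["region"]); print(round(d["conf"],2),xs.min(),xs.max(),ys.min(),ys.max(),len(xs))
E
```

```text
t 30.5 at mat [-60.5  -3.7] [0.598  0.1115 0.1098] [3.137 0.    1.105] F [0.5 0.4 0.5]
shift [-0.0002  0.0037 -0.0002] turn [ 0.004  0.    -0.002]
[272.6, 215.5] 0.84 [116.2  50.8] [ 68.  -15.7]
0.76 269 313 188 224 897
```

It has toppled: the top centre is now near mat (68,-16) mm, z about 20 mm. I'll retreat and check.

carry_out --pt "0 0 -0.015 0 0 0 1" --pt "0 0 -0.015 0 0 0 1" --pt "0 0 -0.015 0 0 0 1" --pt "0 0 -0.015 0 0 0 1" --pt "0 0 -0.015 0 0 0 1" --pt "0 0 -0.015 0 0 0 1" --pt "-0.015 0 -0.01 0 0 0 1" --pt "-0.015 0 -0.01 0 0 0 1" --pt "-0.015 0 0 0 0 0 1" --pt "-0.015 0 0 0 0 0 1"

```text
time: 31.48
eef_pos: [0.5709, 0.0614, 0.2245]
ee_rot: [3.138, -0.001, 1.113]
force: [-0.6, -0.8, -0.4]
gripper_width: 0.005
```

carry_out --pt "-0.01 0 0 0 0 0 1" --pt "-0.01 0 0 0 0 0 1" --pt "0 0 0 0 0 0 1" --pt "0 0 0 0 0 0 1" --pt "0 0 0 0 0 0 1" --pt "0 0 0 0 0 0 1" --pt "0 0 0 0 0 0 1" --pt "0 0 0 0 0 0 1" --pt "0 0 0 0 0 0 1" --pt "0 0 0 0 0 0 1"

```text
time: 32.32
eef_pos: [0.5617, 0.0431, 0.2242]
ee_rot: [3.139, -0.001, 1.114]
force: [0.1, 0.3, -0.4]
gripper_width: 0.005
```

```bash
python3 - <<'E'
from h import *
import pickle
go((0,0),.2,1.107)
p=cams.capture("wrist"); save(p,"pics/w11.png"); pickle.dump(dict(p),open("w11.pkl","wb"))
for n in ("clip","pot","tumbler","comb"):
  for d in cams.landmark_of(p,n)[:2]: print(n,np.round(d['xy']),round(d['conf'],2),tomat(onz(p,d['xy'],.0)))
x,y=proj(p,np.append(toworld((0,0)),0)).astype(int); print(x,y)
a=p["color"][max(0,y-110):y+90,max(0,x-130):x+130,::-1]; print(max(0,y-110),max(0,x-130))
cv2.imwrite("pics/w11c.png",cv2.resize(a,None,fx=3,fy=3,interpolation=2))
E
```

```text
t 32.32 at mat [ 16.5 -12. ] [0.5617 0.0431 0.2242] [ 3.139e+00 -1.000e-03  1.114e+00] F [ 0.1  0.3 -0.4]
shift [0.0173 0.0107 0.0243] turn [ 0.003 -0.001  0.007]
clip [348. 228.] 0.8 [88.4 86.9]
clip [352. 209.] 0.75 [61.8 93.1]
pot [440. 178.] 0.87 [ 28.3 210.4]
tumbler [326. 302.] 0.83 [204.1  53.2]
tumbler [130. 194.] 0.7 [  16.9 -206. ]
comb [130. 193.] 0.62 [  15.3 -205.5]
281 169
59 151
```

View pics/w11c.png

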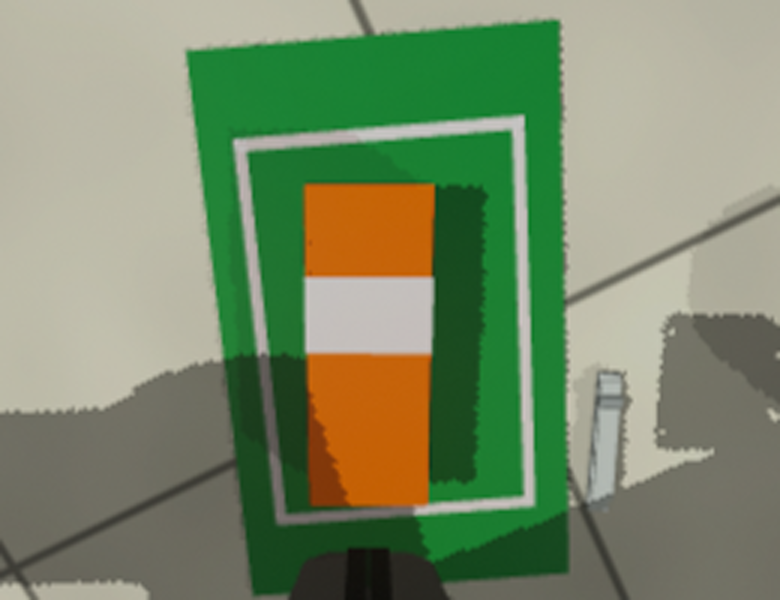

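The carton lies flat inside the outline, with its upper face spanning crop (304,184) to (428,505). The clip is clear on the right. I'll work out the corner margins with the face at z = 38 mm.

```bash
python3 - <<'E'
from h import *
import pickle; p=pickle.load(open("w11.pkl","rb"))
for q in [(304,184),(435,184),(428,503),(311,506)]: print("carton",tomat(onz(p,(151+q[0]/3,59+q[1]/3),.038)))
for q in [(233,140),(524,115),(535,506),(278,524)]: print("outline",tomat(onz(p,(151+q[0]/3,59+q[1]/3),.002)))
E
```

```text
carton [-64.4 -29.9]
carton [-60.5  19.8]
carton [67.5  9.6]
carton [ 65.  -39.4]
outline [-84.3 -59.6]
outline [-84.7  60.5]
outline [85.7 60.6]
outline [ 85.1 -58.7]
```

Every corner is at least 17 mm inside the outer edge, and the arm is clear at z = 0.22 m. Handing in.

```bash
python3 -c "
from h import *
print(r.finish_job())"
```

```text
the job is handed in; nothing more can be done
None
```

The job is done and handed in at about 32 s. The clip was pushed clear while the carton still stood, then the carton was toppled flat inside the outline.

**Clip:** I pushed it sideways off the mat towards the pot. It lies on the sill with its centre at about mat (60, 93) mm, roughly 20–25 mm beyond the outline.

**Carton:** I pushed it near its top from behind. It lies flat, with corners at about x -64 to +68 and y -39 to +20 mm, at least 17 mm inside the outer edge (±85, ±60).

**Other things:** In the last picture the pot and tumbler measure where they stood before. The comb was also found about 205 mm to the other side, but one tumbler detection was wrong and matched it. I did not check the bin, bottle or beaker again. The arm finished clear of everything, with no contact force.

**What disagreed:** The fingertips do not stand 25 mm ahead of the reported TCP. A gentle touch on the mat (about 3 N) put them about 4 mm behind it. My first pushes therefore passed over the clip without moving it, and I repeated them lower.

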